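# Free the safety latch of a stain locker and open its door

## Robot

A 7-joint arm with a two-finger parallel gripper is mounted at the origin on a cart in front of the work surface, level with it; the furniture and walls round the work are solid. World frame = base frame: x ahead of the robot, y to its left, z up, the work surface at z = 0. Lengths are in m, angles in degrees, forces in N, time in s.
With the tool pointing down it reaches from about 0.425 to 0.925 m from the base axis. Payload 6.8 kg.
Tool frame: the origin (TCP) lies midway between the tips of the shut fingers; the grasp point (between the pads) lies 19 mm behind it; z points along the fingers, y is the line along which they close (so a half turn about z gives the same grasp; the last joint's range is limited). The gripper opens to 85 mm and grips with 20 to 120 N. Pads are 22 mm wide; open, the fingers measure 114 mm over their backs; the gripper's body (76 mm by 85 mm) begins 54 mm behind the grasp point. The pads swing forward as they close: fully open they stand 13 mm farther back than shut.
Start: joints at [-75.178, 27.33, 1.283, 89.118, -0.659, 63.558, -4.761], TCP at [0.242, 0.63, 0.231] pointing down, gripper open.
Joint ranges: [-169.35, 169.35], [-19.33, 120.38], [-80.79, 83.38], [13.8, 139.57], [-78.32, 258.32], [9.67, 109.79], [-169.56, 169.56]. Speed limits (degrees/s): [136.94, 136.94, 180, 180, 180, 180, 180].

## Interface

Orientations are given as a 3x3 rotation matrix whose columns are the frame's x, y, z axes.
In Python, from workcell import * gives the robot as it stands.
- The arm moves only by the tool apply_moves, never from a script. Its argument "motion" is a list of rows, each a list of 7 numbers: the shift along the tool's x, y, z in cm, then the turn, a rotation vector about the tool's x, y, z in rad, then the closure in counts, from 0 (fully open) to 255 (shut). In form: [[x, y, z, ax, ay, az, grip], ...]. A call has 1 to 20 rows; each row is the pose to reach, as a shift and turn from the pose commanded when the call began, along the tool's axes at that moment; what a row does not reach only later rows make up. A row lasts 1/10 s, in which the tool goes at most 50 mm and 8.59 degrees, less where a joint would pass 70% of its speed; a pose out of reach is approached as far as the arm can. A call with a gripper value outside its range is refused whole. The fingers move at their own pace and stop on an object; "grip_force" is the grip in N (left out, the last holds). Time passes only in rows, so rows that repeat a pose let the fingers close. It gives the time, the measured TCP pose, the force, the opening and the grip force at its end, in the units of the state.
- get_obs(): the state, without advancing time (a new reading comes with each control period).
- capture(name): name is "side" or "top"; returns the picture (384x512x3 uint8, red, green, blue); there is no depth.
- camera_model(name): a dict with "intrinsics" (3x3 intrinsics, pixels), "k1" (the pictures are not rectified: a ray, as slopes to the right and down, at radius r is drawn at 1 + k1 r^2 times it, then the intrinsics apply), "eye" and "rotation" of the camera in the world. Camera axes: x right, y down, z forward; pixel columns grow to the right and rows downward; lengths in m; the calibration is good to about 2 mm. A picture is of the moment at which its call begins. camera_model takes no time and is no camera call.
- hand_in(): hands the job in; it is judged then, once.
The state is a dict: "clock": time; "joint_positions": joint angles; "dq": joint speeds; "joint_efforts": joint torques, N m; "position": TCP position; "eef_rot": TCP orientation; "ft_force": force on the tool from outside, world axes, zero at the start; "wrist_torque": the same for the moment, N m; "gripper_width": opening from 0.0 (shut) to 1.0 (fully open); "grasp_force": force on a finger pad.
Only numpy, scipy, OpenCV 4.12 (cv2) and the standard library are available. Lean on these libraries where they do the work, as an engineer would, in place of code of your own. Each camera call takes 0.05 s, during which the arm holds its last target. There are 200 camera calls.

## Task

Open the small grey locker on the desk. Its door is held by a sprung safety hook: reach down through the gap in the top just behind the door, press the hook's black thumb pad gently down, keep it down while you draw the door off the hook, then swing the door wide open (70 degrees or more) and let go. Never push on any part of the locker with more than 20 N, and leave the things on and around it where they are.

Things in the scene. Friction and masses are not known exactly. Their poses are not given: they have to be found in the camera images.
- cabinet: grey steel locker fixed to the desk, 160 deep (x) x 220 wide (y) x 168 mm high; origin under its centre at desk level, x from the door to the back, y to the hinge side (left), z up. Top sheet 10 mm thick. The door covers the whole front, 12 mm thick, from 18 mm above the desk up to the top's level; its outside knob does not release it. Small jars stand inside, far below the gap.
- gap (a point): centre of the finger gap, at the level of the locker's top: a cut-out in the top sheet, 42 mm front to back (cabinet x), 84 mm left to right (y). Its front side is the closed door's inner face. Under its middle lies the hook's black thumb pad, 37 (x) x 46 mm (y), flat top 8 to 20 mm below the locker's top: set by a screw, differs from locker to locker, not measured.
- pivot (a point): pivot (axis along cabinet y) of the sprung lever that carries pad and hook; 109 mm behind and 42 mm below the gap's centre. The pad goes almost straight down: gives at 3 to 4 N, lets the door go about 8 mm down at 7.5 to 8.5 N, meets a hard stop about 13 mm down at 10.5 to 12 N; over 20 N bends it. It springs back when let go.
- catch (a point): where the hook's nose catches a steel bar carried by the door, when shut; 28 mm inside the door's inner face, 47 mm below the top. A finger on the pad passes above the bar. With the pad held down, a finger moved from the gap's middle to the front meets the door's inner face and draws it off; once the door's bar has moved 10 mm the hook cannot catch again.
- hinge (a point): point on the door's vertical hinge line (left front edge of the locker, in the plane of the closed door's inner face), at the level of the top; 155 mm to the left of the gap's centre.
- door (a joint): opening angle of the door, rad: 0 shut, 1.75 stop. It opens towards the locker's front (cabinet -x, to the robot); it swings easily and stays where it is left. The door is 220 mm wide.
- petri_dish: closed clear dish, 60 mm across, 14 mm high, lying loose on the rear left of the locker's top; leave it there; origin at the centre of its underside
- calculator: dark pocket calculator, 140x82x16 mm, loose on the desk to the right; leave it; origin at the centre of its underside
- stapler: dark desk stapler, 135x32x40 mm, loose on the desk to the right; leave it; origin at the centre of its underside
- mug: white mug, 79x114x89 mm, on the desk far to the left; leave it; origin at the centre of its underside
- eraser: worn eraser, 18x34x11 mm, on the desk in front of the locker, low enough for the door to pass over; leave it; origin at the centre of its underside

How it is judged:
By the outcome, as a careful person would: the job done as asked, in the order asked, and still so for the second after the job is handed in, with the robot touching nothing.
It also fails if it takes over 45 s, if anything falls off the work surface, if the arm or the gripper's body presses on something with over 40 N, if the wrist force passes 120 N, or if a joint passes its speed limit or range.

## Working session

There is one attempt and no reset: what is moved stays moved. The work goes in short steps, Python scripts to look and compute and a tool call to move; the robot and the scene stay as the last step left them, time stands still between calls to the robot, and variables do not carry over. Pictures are saved under pics/ and viewed, at most 10 in all, crops included, and the job is handed in when it is done.

Besides the shell and the picture viewer there is one more tool, called by a JSON object that holds its "op" and its "data". apply_moves: Moves the arm, as the interface text tells. Its arguments: {"type":"object","properties":{"motion":{"type":"array","items":{"type":"array","items":{"type":"number"}}},"grip_force":{"type":"number"}},"required":["motion"]}

```bash
mkdir -p pics; python3 - <<'E'
from workcell import *
import cv2
for n in("top","side"):
    im=capture(n); cv2.imwrite(f"pics/{n}0.png",cv2.resize(im[:,:,::-1],(800,600),interpolation=cv2.INTER_CUBIC)); cv2.imwrite(f"pics/{n}0_raw.png",im[:,:,::-1])
    print(camera_model(n))
o=get_obs();print(o)
E
```

```text
{'intrinsics': array([[366.06781294,   0.        , 260.97694749],
       [  0.        , 366.06781294, 187.90391709],
       [  0.        ,   0.        ,   1.        ]]), 'k1': -0.10192002221258624, 'eye': array([0.33237503, 0.23080037, 1.27027745]), 'rotation': array([[ 9.38897510e-02, -9.75007158e-01,  2.01359768e-01],
       [-9.95582473e-01, -9.20515995e-02,  1.84943702e-02],
       [ 5.03345371e-04, -2.02206688e-01, -9.79342740e-01]])}
{'intrinsics': array([[346.68997092,   0.        , 257.36468831],
       [  0.        , 346.68997092, 188.86326212],
       [  0.        ,   0.        ,   1.        ]]), 'k1': -0.009668758210542805, 'eye': array([ 0.62078112, -0.74710183,  0.50489538]), 'rotation': array([[ 0.99799466,  0.02435548, -0.05842491],
       [ 0.06328904, -0.36825507,  0.92756816],
       [ 0.0010761 , -0.92940573, -0.36905803]])}
{'clock': 0.1, 'joint_positions': array([-75.17688341,  27.37347615,   1.280659  ,  89.17148907,
        -0.65934086,  63.55629969,  -4.75995808]), 'dq': array([ 0.01632768, -0.19020083,  0.01644757, -0.13848343,  0.00271874,
       -0.0406543 ,  0.08591744]), 'joint_efforts': array([ 4.59575778e-03, -5.97761858e+01,  1.61347546e+00, -2.81953669e+01,
        1.27948704e-02,  5.02988623e-03,  4.13828673e-06]), 'position': array([0.24190958, 0.62960791, 0.23040334]), 'eef_rot': array([[-9.33486794e-01,  3.58611459e-01, -4.76834722e-04],
       [ 3.58611757e-01,  9.33485484e-01, -1.56825731e-03],
       [-1.17276749e-04, -1.63494602e-03, -9.99998657e-01]]), 'ft_force': array([ 0.07721537,  0.28139114, -0.6929666 ]), 'wrist_torque': array([ 0.01600937, -0.00570384, -0.06316708]), 'grasp_force': 0.0, 'gripper_width': 0.9969668275890943}
```

View pics/top0.png

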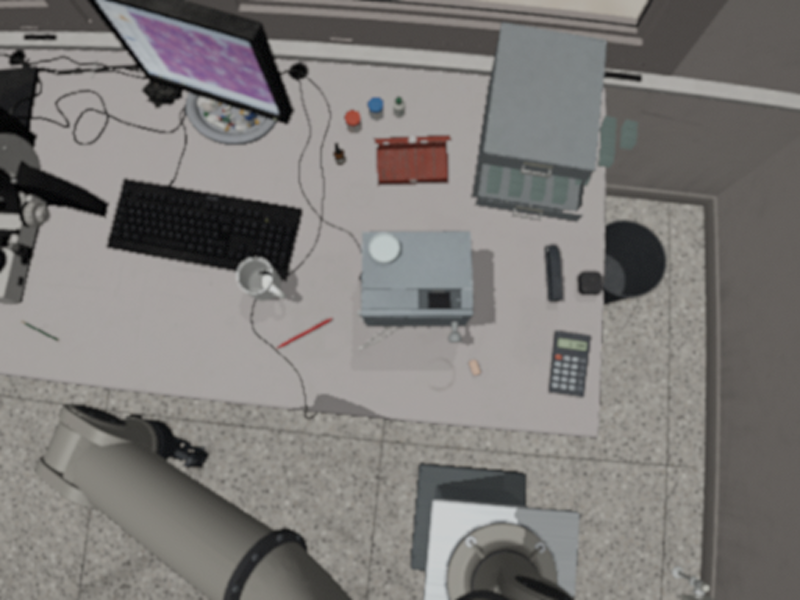

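View pics/side0.png

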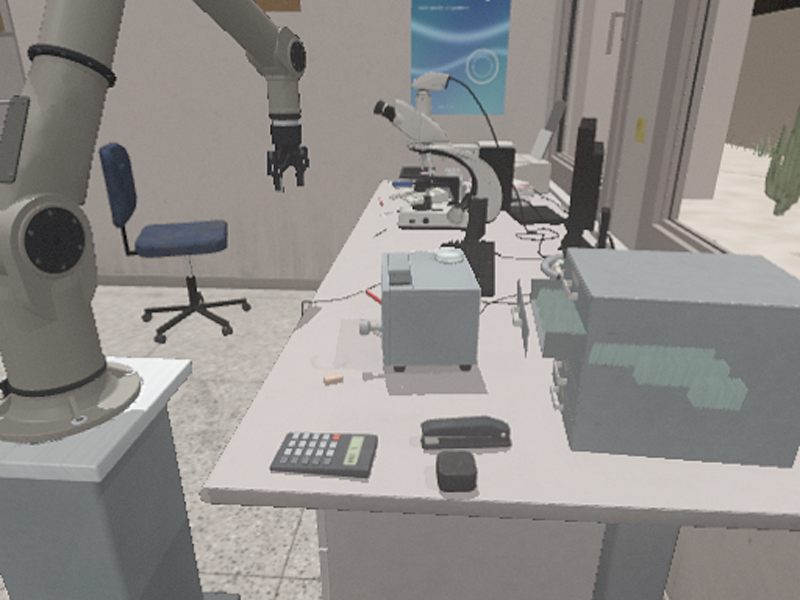

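The top view shows the locker's top at about (362–472, 232–325) of 800x600, with the gap at (440,299) and the dish at (384,248). The side view shows the door facing the robot, with its knob at (370,327). I'll enlarge both.

```bash
python3 - <<'E'
import cv2,numpy as np
a=cv2.imread("pics/top0_raw.png")[140:215,220:320]; b=cv2.imread("pics/side0_raw.png")[150:245,220:320]
cv2.imwrite("pics/topc.png",cv2.resize(a,None,fx=8,fy=8,interpolation=cv2.INTER_CUBIC))
cv2.imwrite("pics/sidec.png",cv2.resize(b,None,fx=6,fy=6,interpolation=cv2.INTER_CUBIC))
E
```

```text
(no output)
```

View pics/topc.png

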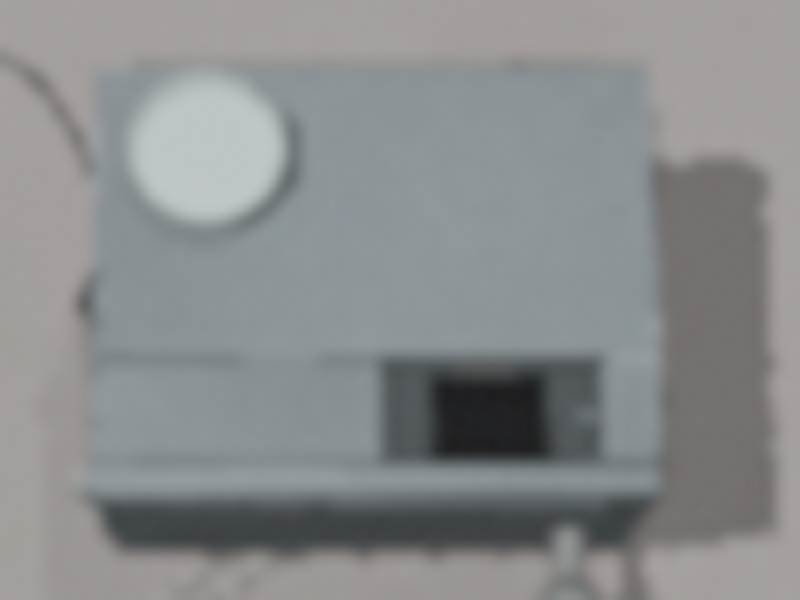

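View pics/sidec.png

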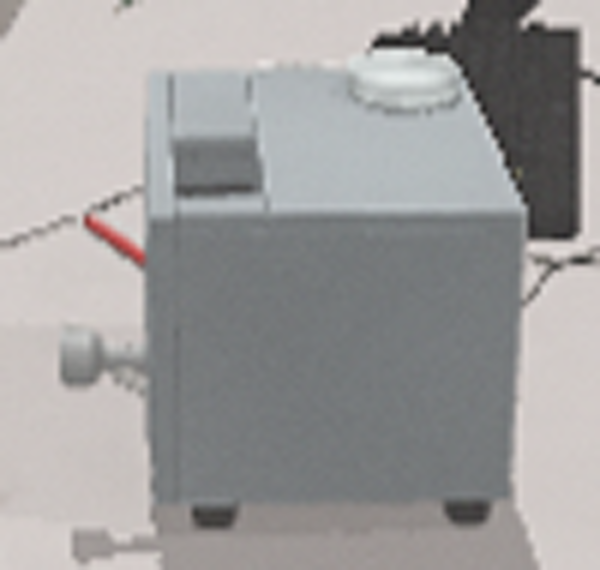

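The top crop shows the gap's corners at (383,357), (603,357), (598,460) and (385,460). The door's top edge lies between rows 460 and 495, and the dish is well clear. The side crop shows the top's near corners at (150,213) and (525,211), the seam at (178,211), and the gap's near edge at (175–262, 190).

```bash
cat >h.py <<'E'
from workcell import *
import numpy as np,cv2
def ray(n,u,v):
    c=camera_model(n)
    p=cv2.undistortPoints(np.array([[[u,v]]],float),c["intrinsics"],np.array([c["k1"],0,0,0.])).ravel()
    return c["eye"],c["rotation"]@np.array([p[0],p[1],1])
def onz(n,u,v,z):
    e,d=ray(n,u,v);return e+d*(z-e[2])/d[2]
def proj(n,P):
    c=camera_model(n);P=np.asarray(P,float).reshape(-1,3)
    R=c["rotation"].T
    return cv2.projectPoints(P,cv2.Rodrigues(R)[0],-R@c["eye"],c["intrinsics"],np.array([c["k1"],0,0,0.]))[0].reshape(-1,2)
E
python3 - <<'E'
from h import *
np.set_printoptions(precision=4,suppress=True)
for k,(x,y) in dict(BL=(98,65),BR=(648,65),FR=(660,495),FL=(85,495),seamR=(658,462),seamL=(90,462),gBL=(383,357),gBR=(603,357),gFR=(598,460),gFL=(385,460)).items():
    print(k,onz("top",220+x/8-.45,140+y/8-.45,.168)[:2])
for k,(x,y) in dict(FR=(150,213),BR=(525,211),seamR=(178,211),gFR=(177,193),gBR=(262,189),gBLs=(255,78)).items():
    print('side',k,onz("side",220+x/6-.4,150+y/6-.4,.168)[:2])
E
```

```text
BL [0.6793 0.3553]
BR [0.6997 0.1395]
FR [0.5288 0.1227]
FL [0.5082 0.3413]
seamR [0.5415 0.1244]
seamL [0.5211 0.3408]
gBL [0.5726 0.2329]
gBR [0.5805 0.1485]
gFR [0.5401 0.1474]
gFL [0.5325 0.2285]
side FR [0.5312 0.1249]
side BR [0.7003 0.1386]
side seamR [0.5436 0.1282]
side gFR [0.5412 0.1514]
side gBR [0.5802 0.1593]
side gBLs [0.5682 0.3318]
```

{"op": "apply_moves", "data": {"motion": [[-1.4, -0.9, 0, 0, 0, -0.014, 255], [-4.2, -2.8, 0, 0, 0, -0.043, 255], [-7, -4.6, 0, 0, 0, -0.07, 255], [-9.8, -6.4, 0, 0, 0, -0.1, 255], [-12.6, -8.3, 0, 0, 0, -0.13, 255], [-15.4, -10.1, 0, 0, 0, -0.16, 255], [-18.2, -12, 0, 0, 0, -0.185, 255], [-21, -13.8, 0, 0, 0, -0.21, 255], [-23.8, -15.6, 0, 0, 0, -0.24, 255], [-26.6, -17.5, 0, 0, 0, -0.27, 255], [-29.4, -19.3, 0, 0, 0, -0.3, 255], [-32.2, -21.2, 0, 0, 0, -0.33, 255], [-35, -23, 0, 0, 0, -0.355, 255], [-37.8, -24.8, 0, 0, 0, -0.38, 255], [-40.6, -26.7, 0, 0, 0, -0.41, 255], [-43, -28.3, 0, 0, 0, -0.44, 255], [-44.6, -29.3, 0, 0, 0, -0.455, 255], [-45.2, -29.7, 0, 0, 0, -0.459, 255], [-45.2, -29.7, 0, 0, 0, -0.459, 255], [-45.2, -29.7, 0, 0, 0, -0.459, 255]], "grip_force": 20}}

```text
clock: 2.1
position: [0.5567, 0.192, 0.231]
eef_rot: [[-0.996, -0.093, -0.001], [-0.093, 0.996, 0.001], [0.001, 0.001, -1.0]]
ft_force: [-1.0, -1.0, -0.8]
gripper_width: 0.003
grasp_force: 0.0
```

```bash
python3 - <<'E'
from h import *
np.set_printoptions(precision=4,suppress=True)
a=capture("side")[80:230,190:390,::-1];b=capture("top")[110:260,190:390,::-1]
cv2.imwrite("pics/m1.png",np.vstack([cv2.resize(i,(400,300),interpolation=3) for i in (a,b)]) if 0 else cv2.resize(a,(800,600),interpolation=2))
o=get_obs();print(o["position"],o["eef_rot"],o["ft_force"],o["clock"],o["gripper_width"])
g=np.array([.557,.190,.168]);print("gap in crop px",(proj("side",g)-[190,80])*4,"tip",(proj("side",o["position"])-[190,80])*4)
E
```

```text
[0.5566 0.1924 0.2312] [[-0.9956 -0.0942 -0.0006]
 [-0.0942  0.9956  0.0006]
 [ 0.0005  0.0006 -1.    ]] [-0.5578 -0.5968 -0.1044] 2.2 -0.002368978253413336
gap in crop px [[262.9129 388.8242]] tip [[262.5372 303.1226]]
```

View pics/m1.png

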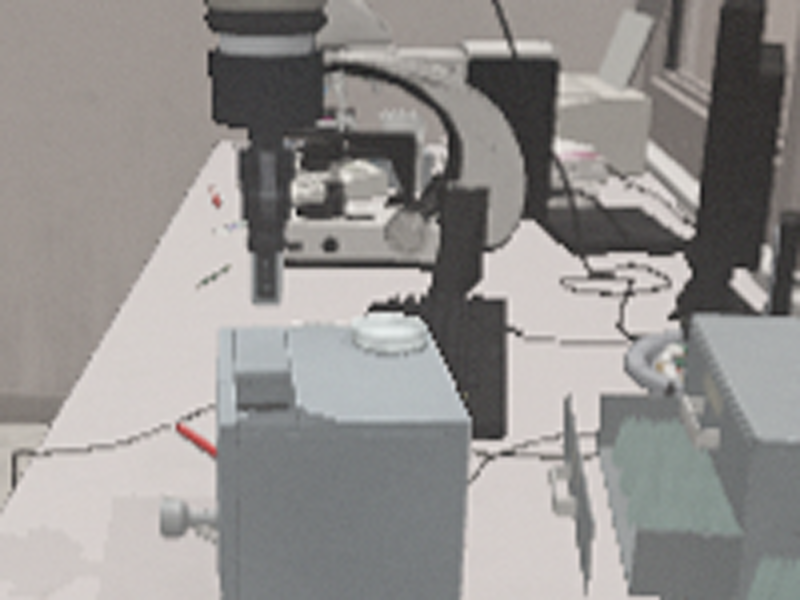

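The fingers are shut and centred over the gap at crop pixel (265,300). I'll go down to just above the pad's highest possible level.

{"op": "apply_moves", "data": {"motion": [[0, 0, 1, 0, 0, 0, 255], [0, 0, 2.2, 0, 0, 0, 255], [0, 0, 3.4, 0, 0, 0, 255], [0, 0, 4.6, 0, 0, 0, 255], [0, 0, 5.6, 0, 0, 0, 255], [0, 0, 6.2, 0, 0, 0, 255], [0, 0, 6.6, 0, 0, 0, 255], [0, 0, 6.8, 0, 0, 0, 255], [0, 0, 6.8, 0, 0, 0, 255], [0, 0, 6.8, 0, 0, 0, 255]]}}

```text
clock: 3.2
position: [0.5578, 0.1909, 0.1637]
eef_rot: [[-0.996, -0.092, 0.001], [-0.092, 0.996, 0.0], [-0.001, 0.0, -1.0]]
ft_force: [-0.1, -0.1, -0.3]
gripper_width: 0.006
grasp_force: 0.0
```

{"op": "apply_moves", "data": {"motion": [[0, 0, 0.1, 0, 0, 0, 255], [0, 0, 0.2, 0, 0, 0, 255], [0, 0, 0.3, 0, 0, 0, 255], [0, 0, 0.4, 0, 0, 0, 255], [0, 0, 0.4, 0, 0, 0, 255]]}}

```text
clock: 3.7
position: [0.5574, 0.1907, 0.1591]
eef_rot: [[-0.996, -0.092, -0.0], [-0.092, 0.996, -0.0], [0.0, -0.0, -1.0]]
ft_force: [-0.4, 0.9, 0.2]
gripper_width: 0.005
grasp_force: 0.0
```

{"op": "apply_moves", "data": {"motion": [[0, 0, 0.1, 0, 0, 0, 255], [0, 0, 0.2, 0, 0, 0, 255], [0, 0, 0.3, 0, 0, 0, 255], [0, 0, 0.3, 0, 0, 0, 255]]}}

```text
clock: 4.1
position: [0.5574, 0.1907, 0.1561]
eef_rot: [[-0.996, -0.092, -0.0], [-0.092, 0.996, -0.0], [0.0, -0.0, -1.0]]
ft_force: [0.5, -0.1, 0.0]
gripper_width: -0.002
grasp_force: 0.0
```

{"op": "apply_moves", "data": {"motion": [[0, 0, 0.1, 0, 0, 0, 255], [0, 0, 0.2, 0, 0, 0, 255], [0, 0, 0.3, 0, 0, 0, 255], [0, 0, 0.3, 0, 0, 0, 255]]}}

```text
clock: 4.5
position: [0.5574, 0.1907, 0.1531]
eef_rot: [[-0.996, -0.092, -0.0], [-0.092, 0.996, -0.0], [0.0, -0.0, -1.0]]
ft_force: [-0.4, 0.1, 0.1]
gripper_width: -0.004
grasp_force: 0.0
```

{"op": "apply_moves", "data": {"motion": [[0, 0, 0.1, 0, 0, 0, 255], [0, 0, 0.2, 0, 0, 0, 255], [0, 0, 0.2, 0, 0, 0, 255]]}}

```text
clock: 4.8
position: [0.5574, 0.1908, 0.1511]
eef_rot: [[-0.996, -0.092, -0.0], [-0.092, 0.996, -0.0], [0.0, -0.0, -1.0]]
ft_force: [0.4, 0.2, -0.1]
gripper_width: 0.003
grasp_force: 0.0
```

{"op": "apply_moves", "data": {"motion": [[0, 0, 0.1, 0, 0, 0, 255], [0, 0, 0.2, 0, 0, 0, 255], [0, 0, 0.3, 0, 0, 0, 255], [0, 0, 0.3, 0, 0, 0, 255]]}}

```text
clock: 5.2
position: [0.5574, 0.1908, 0.1484]
eef_rot: [[-0.996, -0.092, -0.0], [-0.092, 0.996, 0.0], [0.0, 0.0, -1.0]]
ft_force: [-1.6, -0.7, 3.7]
gripper_width: 0.002
grasp_force: 1.6
```

{"op": "apply_moves", "data": {"motion": [[0, 0, 0.1, 0, 0, 0, 255], [0, 0, 0.2, 0, 0, 0, 255], [0, 0, 0.2, 0, 0, 0, 255]]}}

```text
clock: 5.5
position: [0.557, 0.1907, 0.1462]
eef_rot: [[-0.996, -0.092, -0.001], [-0.092, 0.996, -0.0], [0.001, -0.0, -1.0]]
ft_force: [-4.3, -1.0, 5.2]
gripper_width: -0.004
grasp_force: 2.6
```

{"op": "apply_moves", "data": {"motion": [[0.05, 0, 0.1, 0, 0, 0, 255], [0.1, 0, 0.2, 0, 0, 0, 255], [0.12, 0, 0.3, 0, 0, 0, 255], [0.12, 0, 0.3, 0, 0, 0, 255]]}}

```text
clock: 5.9
position: [0.5565, 0.1907, 0.1436]
eef_rot: [[-0.996, -0.092, 0.001], [-0.092, 0.996, 0.0], [-0.001, 0.0, -1.0]]
ft_force: [-3.0, 0.3, 6.9]
gripper_width: -0.002
grasp_force: 3.3
```

{"op": "apply_moves", "data": {"motion": [[0.03, 0, 0.1, 0, 0, 0, 255], [0.05, 0, 0.2, 0, 0, 0, 255], [0.05, 0, 0.2, 0, 0, 0, 255]]}}

```text
clock: 6.2
position: [0.5562, 0.1907, 0.1418]
eef_rot: [[-0.996, -0.092, 0.001], [-0.092, 0.996, 0.0], [-0.001, 0.0, -1.0]]
ft_force: [-1.6, -1.8, 8.3]
gripper_width: 0.002
grasp_force: 3.9
```

{"op": "apply_moves", "data": {"motion": [[0.03, 0, 0.1, 0, 0, 0, 255], [0.05, 0, 0.2, 0, 0, 0, 255], [0.06, 0, 0.25, 0, 0, 0, 255], [0.06, 0, 0.25, 0, 0, 0, 255]]}}

```text
clock: 6.6
position: [0.5559, 0.1907, 0.1397]
eef_rot: [[-0.996, -0.092, 0.002], [-0.092, 0.996, 0.001], [-0.002, 0.0, -1.0]]
ft_force: [-3.4, -0.8, 8.4]
gripper_width: 0.0
grasp_force: 4.5
```

{"op": "apply_moves", "data": {"motion": [[0.1, 0, 0.01, 0, 0, 0, 255], [0.2, 0, 0.02, 0, 0, 0, 255], [0.3, 0, 0.03, 0, 0, 0, 255], [0.4, 0, 0.04, 0, 0, 0, 255], [0.5, 0, 0.05, 0, 0, 0, 255], [0.5, 0, 0.05, 0, 0, 0, 255]]}}

```text
clock: 7.2
position: [0.5542, 0.1907, 0.1404]
eef_rot: [[-0.996, -0.091, 0.009], [-0.091, 0.996, 0.002], [-0.009, 0.002, -1.0]]
ft_force: [4.7, -1.2, 6.4]
gripper_width: 0.0
grasp_force: 3.4
```

{"op": "apply_moves", "data": {"motion": [[0.1, 0, 0.05, 0, 0, 0, 255], [0.2, 0, 0.1, 0, 0, 0, 255], [0.3, 0, 0.12, 0, 0, 0, 255], [0.4, 0, 0.14, 0, 0, 0, 255], [0.4, 0, 0.14, 0, 0, 0, 255]]}}

```text
clock: 7.7
position: [0.5504, 0.1906, 0.1391]
eef_rot: [[-0.996, -0.092, 0.009], [-0.092, 0.996, 0.003], [-0.009, 0.002, -1.0]]
ft_force: [3.8, -0.5, 7.9]
gripper_width: -0.002
grasp_force: 3.5
```

{"op": "apply_moves", "data": {"motion": [[0.1, 0, 0.02, 0, 0, 0, 255], [0.2, 0, 0.05, 0, 0, 0, 255], [0.3, 0, 0.07, 0, 0, 0, 255], [0.4, 0, 0.1, 0, 0, 0, 255], [0.4, 0, 0.1, 0, 0, 0, 255]]}}

```text
clock: 8.2
position: [0.5464, 0.1903, 0.1381]
eef_rot: [[-0.996, -0.092, 0.009], [-0.092, 0.996, 0.003], [-0.009, 0.002, -1.0]]
ft_force: [4.2, -0.4, 7.7]
gripper_width: 0.002
grasp_force: 3.6
```

{"op": "apply_moves", "data": {"motion": [[0.1, 0, 0.02, 0, 0, 0, 255], [0.2, 0, 0.04, 0, 0, 0, 255], [0.3, 0, 0.05, 0, 0, 0, 255], [0.3, 0, 0.05, 0, 0, 0, 255]]}}

```text
clock: 8.6
position: [0.5436, 0.1901, 0.1377]
eef_rot: [[-0.996, -0.092, 0.009], [-0.092, 0.996, 0.003], [-0.009, 0.002, -1.0]]
ft_force: [4.2, 0.9, 8.4]
gripper_width: -0.001
grasp_force: 3.5
```

{"op": "apply_moves", "data": {"motion": [[0.1, 0, 0.01, 0, 0, 0, 255], [0.2, 0, 0.02, 0, 0, 0, 255], [0.3, 0, 0.03, 0, 0, 0, 255], [0.4, 0, 0.04, 0, 0, 0, 255], [0.4, 0, 0.04, 0, 0, 0, 255]]}}

```text
clock: 9.1
position: [0.5395, 0.1897, 0.1372]
eef_rot: [[-0.996, -0.092, 0.009], [-0.092, 0.996, 0.003], [-0.009, 0.002, -1.0]]
ft_force: [3.9, 0.7, 7.2]
gripper_width: -0.003
grasp_force: 3.5
```

```bash
python3 - <<'E'
from h import *
a=capture("side")[130:250,200:320,::-1]
cv2.imwrite("pics/m2.png",cv2.resize(a,(600,600),interpolation=2))
E
```

```text
(no output)
```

View pics/m2.png

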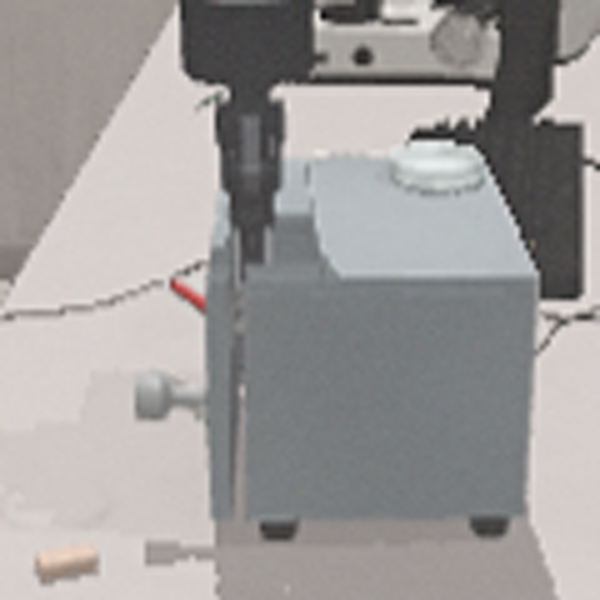

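The door is coming off, with a slit visible at (240,400) in the crop. I'll draw it further with the pad still held.

{"op": "apply_moves", "data": {"motion": [[0.1, 0, 0.01, 0, 0, 0, 255], [0.2, 0, 0.02, 0, 0, 0, 255], [0.3, 0, 0.02, 0, 0, 0, 255], [0.4, 0, 0.03, 0, 0, 0, 255], [0.5, 0, 0.04, 0, 0, 0, 255], [0.6, 0, 0.05, 0, 0, 0, 255], [0.6, 0, 0.05, 0, 0, 0, 255]]}}

```text
clock: 9.85
position: [0.5334, 0.1892, 0.1366]
eef_rot: [[-0.996, -0.092, 0.009], [-0.092, 0.996, 0.003], [-0.009, 0.002, -1.0]]
ft_force: [4.5, 0.6, 7.5]
gripper_width: 0.001
grasp_force: 3.3
```

{"op": "apply_moves", "data": {"motion": [[0.1, 0, 0.01, 0, 0, 0, 255], [0.25, 0, 0.02, 0, 0, 0, 255], [0.3, 0, -0.2, 0, 0, 0, 255], [0.35, 0, -0.5, 0, 0, 0, 255], [0.4, 0, -0.9, 0, 0, 0, 255], [0.4, 0, -1.3, 0, 0, 0, 255], [0.4, 0, -1.6, 0, 0, 0, 255], [0.4, 0, -1.6, 0, 0, 0, 255]]}}

```text
clock: 10.65
position: [0.5247, 0.1876, 0.1503]
eef_rot: [[-0.996, -0.092, -0.001], [-0.092, 0.996, -0.0], [0.001, -0.0, -1.0]]
ft_force: [-0.8, -0.1, -0.8]
gripper_width: -0.002
grasp_force: 0.0
```

```bash
python3 - <<'E'
from h import *
o=get_obs();p=o["position"];print(p,o["ft_force"])
y=np.radians(5.3);R=np.array([[np.cos(y),-np.sin(y)],[np.sin(y),np.cos(y)]])
H=np.array([.5215,.3415]);c0=R.T@(p[:2]-H)*100;print("c0 cm",c0)
for t in range(6,90,4):
    a=np.radians(t);r=15.3-2.5*(t-6)/78;s=1.1*np.cos(a)+1.45*np.sin(a)
    c=np.array([-r*np.sin(a)+s*np.cos(a),-r*np.cos(a)-s*np.sin(a)])
    w=H+R@c/100
    print(t,np.round([-(c[0]-c0[0]),c[1]-c0[1]],1),"r base %.3f"%np.hypot(*w))
cv2.imwrite("pics/m3.png",cv2.resize(capture("side")[130:250,200:320,::-1],(600,600),interpolation=2))
E
```

```text
[0.52469395 0.1876297  0.15027044] [-0.77927582 -0.05253229 -0.78176688]
c0 cm [ -1.10327976 -15.35074883]
6 [-0.7  0. ] r base 0.564
10 [0.2 0.2] r base 0.556
14 [1.2 0.4] r base 0.547
18 [2.1 0.7] r base 0.539
22 [3.  1.1] r base 0.531
26 [3.9 1.5] r base 0.524
30 [4.7 1.9] r base 0.517
34 [5.5 2.4] r base 0.511
38 [6.3 3. ] r base 0.506
42 [7.  3.6] r base 0.501
46 [7.7 4.3] r base 0.497
50 [8.4 5. ] r base 0.494
54 [9.  5.8] r base 0.491
58 [9.5 6.6] r base 0.489
62 [10.   7.4] r base 0.489
66 [10.4  8.3] r base 0.489
70 [10.8  9.2] r base 0.490
74 [11.  10.1] r base 0.492
78 [11.3 11. ] r base 0.494
82 [11.4 12. ] r base 0.498
86 [11.5 12.9] r base 0.502
```

View pics/m3.png

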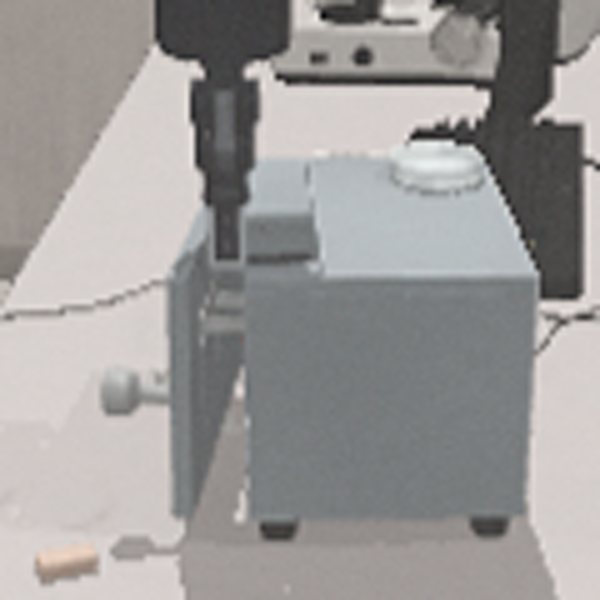

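The door stands about 10° open and clear of the hook, with its bar at (220,310) below the fingertip. Now the swing.

{"op": "apply_moves", "data": {"motion": [[0.3, 0.2, 0, 0, 0, 0, 255], [0.8, 0.3, 0, 0, 0, 0, 255], [1.4, 0.5, 0, 0, 0, 0, 255], [2.1, 0.7, 0, 0, 0, 0, 255], [3.0, 1.1, 0, 0, 0, 0, 255], [3.9, 1.5, 0, 0, 0, 0, 255], [4.7, 1.9, 0, 0, 0, 0, 255], [5.5, 2.4, 0, 0, 0, 0, 255], [6.3, 3.0, 0, 0, 0, 0, 255], [7.0, 3.6, 0, 0, 0, 0, 255], [7.7, 4.3, 0, 0, 0, 0, 255], [8.4, 5.0, 0, 0, 0, 0, 255], [9.0, 5.8, 0, 0, 0, 0, 255], [9.5, 6.6, 0, 0, 0, 0, 255], [10.0, 7.4, 0, 0, 0, 0, 255], [10.4, 8.3, 0, 0, 0, 0, 255], [10.6, 8.8, 0, 0, 0, 0, 255], [10.8, 9.2, 0, 0, 0, 0, 255], [10.8, 9.2, 0, 0, 0, 0, 255]]}}

```text
clock: 12.6
position: [0.4092, 0.2703, 0.1506]
eef_rot: [[-0.996, -0.093, 0.0], [-0.093, 0.996, 0.001], [-0.0, 0.0, -1.0]]
ft_force: [0.2, 0.1, -0.4]
gripper_width: -0.001
grasp_force: 0.0
```

{"op": "apply_moves", "data": {"motion": [[0.1, 0.4, 0, 0, 0, 0, 255], [0.2, 0.9, 0, 0, 0, 0, 255], [0.4, 1.4, 0, 0, 0, 0, 255], [0.5, 1.8, 0, 0, 0, 0, 255], [0.6, 2.3, 0, 0, 0, 0, 255], [0.6, 2.8, 0, 0, 0, 0, 255], [0.7, 3.2, 0, 0, 0, 0, 255], [0.7, 3.5, 0, 0, 0, 0, 255], [0.7, 3.7, 0, 0, 0, 0, 255], [0.7, 3.7, 0, 0, 0, 0, 255]]}}

```text
clock: 13.6
position: [0.3989, 0.3061, 0.1505]
eef_rot: [[-0.996, -0.092, 0.0], [-0.092, 0.996, 0.0], [-0.0, 0.0, -1.0]]
ft_force: [-0.0, 0.1, 0.2]
gripper_width: 0.003
grasp_force: 0.0
```

```bash
python3 - <<'E'
from h import *
cv2.imwrite("pics/m4.png",np.hstack([cv2.resize(capture(n)[r:r+180,150:330,::-1],(400,400),interpolation=2) for n,r in(("side",90),("top",100))]))
o=get_obs();print(o["position"],o["ft_force"],o["clock"])
E
```

```text
[0.39902027 0.30565526 0.15051361] [-0.86444004  0.50171612 -0.5178278 ] 13.7
```

View pics/m4.png

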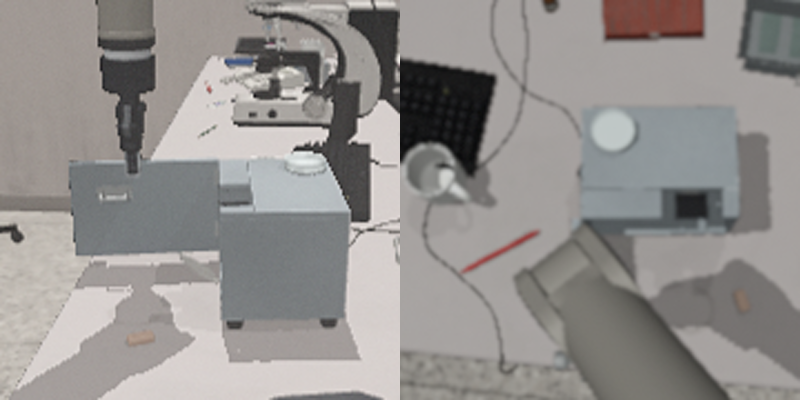

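The door stands wide open, with its free edge at side-crop (70,162). I'll back the finger off, rise clear, and measure the angle.

{"op": "apply_moves", "data": {"motion": [[0, -0.3, 0, 0, 0, 0, 255], [0, -1, 0, 0, 0, 0, 255], [0, -2, 0, 0, 0, 0, 255], [0, -3, 0, 0, 0, 0, 255], [0, -3, -1, 0, 0, 0, 255], [0, -3, -3, 0, 0, 0, 255], [0, -3, -6, 0, 0, 0, 255], [0, -3, -9, 0, 0, 0, 255], [0, -3, -11, 0, 0, 0, 255], [0, -3, -12, 0, 0, 0, 255], [0, -3, -12, 0, 0, 0, 255], [0, -3, -12, 0, 0, 0, 255]]}}

```text
clock: 14.9
position: [0.4013, 0.2755, 0.2698]
eef_rot: [[-0.996, -0.092, -0.001], [-0.092, 0.996, -0.001], [0.001, -0.001, -1.0]]
ft_force: [0.7, 0.6, -0.4]
gripper_width: 0.0
grasp_force: 0.0
```

```bash
python3 - <<'E'
from h import *
e=onz("side",181.5,162.9,.168);d=e[:2]-[.5215,.3415]
print(e,np.hypot(*d),"open deg",np.degrees(np.arctan2(-d[0],-d[1]))-(-5.3))
cv2.imwrite("pics/m5.png",cv2.resize(capture("side")[60:270,110:390,::-1],(800,600),interpolation=2))
o=get_obs();print(o["position"],o["ft_force"],o["clock"])
E
```

```text
[0.30738926 0.31118424 0.168     ] 0.21624628135448046 open deg 87.24110858586984
[0.40110654 0.27533988 0.26939401] [-0.70021029  0.04857758 -0.11114735] 14.95
```

View pics/m5.png

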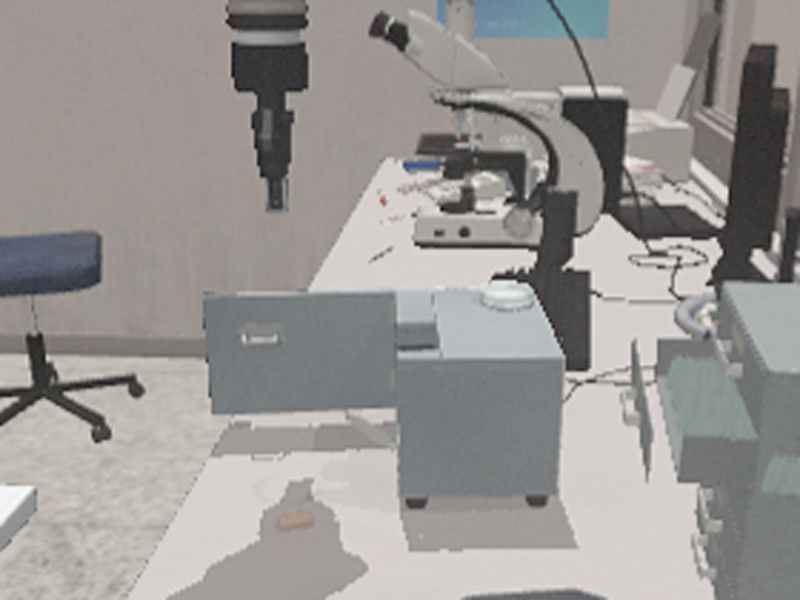

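The picture shows the door at about 87° (panel at 205–397, 290–412), the gripper clear above it, and the dish and eraser undisturbed.

```bash
python3 -c "
from workcell import *
print(hand_in())"
```

```text
the job is handed in; nothing more can be done
None
```

The locker door stands open at about 87°, drawn off the hook with the pad held down and never pushed with more than about 10 N in any reading. The arm is clear of everything, the dish and eraser look undisturbed, and the job was handed in at about 15 s.

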